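# Unlock the fruit dish from its base and hold it over the underplate

## Robot

A 6-joint arm with a two-finger parallel gripper is mounted at the origin on a cart in front of the work surface, level with it; the furniture and walls round the work are solid. World frame = base frame: x ahead of the robot, y to its left, z up, the work surface at z = 0. Lengths are in m, angles in degrees, forces in N, time in s.
With the tool pointing down it reaches from about 0.35 to 0.875 m from the base axis. Payload 4.2 kg.
Tool frame: the origin (TCP) lies between the finger pads; the fingertips stand finger_overhang ahead of it and the grasp point (between the pads) lies 6 mm ahead of it (finger_overhang is the distance from the TCP to the fingertips, in m); z points along the fingers, y is the direction in which the jaws open and shut (so a half turn about z gives the same grasp; the last joint's range is limited). The gripper opens to 85 mm and grips with 20 to 120 N. Pads are 22 mm wide; open, the fingers measure 114 mm over their backs; the gripper's body (76 mm by 85 mm) begins 54 mm behind the grasp point. The pads swing forward as they close: fully open they stand 13 mm farther back than shut.
Start: joints at [-61.96, 22.042, 0.453, 0, -68.411, -14.817], TCP at [0.143, -0.608, 0.221] pointing down, gripper open.
Joint ranges: [-179.83, 179.83], [-69.29, 118.12], [-61.27, 80.66], [-181.25, 117.63], [-171.15, -9.14], [-177.46, 177.46]. Speed limits (degrees/s): [159.86, 159.86, 180, 180, 180, 180].

## Interface

Orientations are given as [roll, pitch, yaw] about the fixed x, y, z axes, in that order (R = Rz(yaw) Ry(pitch) Rx(roll)).
In Python, from rig import * gives the robot as it stands.
- The arm moves only by the shell command python3 -m pendant 'ROWS' [FORCE]. ROWS is JSON, a list of rows, each an object of numbers: "wx", "wy", "wz": the turn, a rotation vector about the tool's x, y, z in degrees; "tx", "ty", "tz": the shift along the tool's x, y, z in mm; "jaw": the gripper command: -1 is shut, 1 is fully open, values between are in proportion. In form: [{"wx": .., "wy": .., "wz": .., "tx": .., "ty": .., "tz": .., "jaw": ..}, ...]. A call has exactly 8 rows; each row is the pose to reach, as a shift and turn from the pose measured when the call began, along the tool's axes at that moment; what a row does not reach only later rows make up. A row lasts 1/8 s, in which the tool goes at most 62.5 mm and 10.7 degrees, less where a joint would pass 70% of its speed; a pose out of reach is approached as far as the arm can. A call with a gripper value outside its range is refused whole. The fingers move at their own pace and stop on an object; FORCE is the grip in N (left out, the last holds). Time passes only in rows, so rows that repeat a pose let the fingers close, or fill a call up. It gives the time, the measured TCP pose, the force and the opening at its end, in the units of the state.
- get_state(): the state, without advancing time (a new reading comes with each control period).
- get_image(name): name is "scene" or "top" or "wrist"; returns a dict with "frame" (384x512x3 uint8, red, green, blue), "camera_matrix" (3x3 intrinsics, pixels), "k1" (the pictures are not rectified: a ray, as slopes to the right and down, at radius r is drawn at 1 + k1 r^2 times it, then the intrinsics apply), "R" (3x3) and "t" (3): a world point X has camera coordinates R X + t. Camera axes: x right, y down, z forward; pixel columns grow to the right and rows downward; lengths in m; the calibration is good to about 2 mm. A picture is of the moment at which its call begins. There is no depth.
- close_job(): hands the job in, once; it reports no verdict.
Trained networks look in a picture, given as the dict that the camera call returned (one of the last four; its "shot" number tells which), for a name from the list of things; names that differ only in an ending like _2 or _b are one class to them, and where a whole thing is asked for, a point or a joint stands for the part that bears it (a point fixed in the world has none). Each returns a list of dicts, best first, with "score" (0 to 1); they miss things now and then, are a little off and sometimes report something else, mostly with a low value. They report only what shows in the picture. A call takes as long as a camera call.
- silhouettes(picture, query): "mask" (384x512 bool, what is visible of it) and "rect" ([left, top, right, bottom] in pixels, round what is visible of it).
The state is a dict: "t": time; "joint_pos": joint angles; "qd": joint speeds; "tau": joint torques, N m; "ee_pos": TCP position; "eef_rot": TCP orientation; "contact_force": force on the tool from outside, world axes, zero at the start; "wrist_torque": the same for the moment, N m; "finger_gap": finger opening in m.
Only numpy, scipy, OpenCV 4.12 (cv2) and the standard library are available. Lean on these libraries where they do the work, as an engineer would, in place of code of your own. Each camera call takes 0.05 s, during which the arm holds its last target. There are 200 camera calls.

## Task

Take the dish with the orange in it off its wooden base: hold it by its arched handle, keep it level, give it a quarter turn anticlockwise (seen from above) to free it from the two claws, and lift it straight up. Carry it level past the front of the bun warmer, with the orange staying loose in the middle of the dish, to the empty white underplate on the other side, and finish while still holding the dish about 10 cm above the middle of the underplate, because the waiter has yet to lay a napkin on it. Leave the spoon and the mug where they are.

Things in the scene. Friction and masses are not known exactly. Their poses are not given: they have to be found in the camera images.
- orange_dish: Shallow round steel dish, 152 mm across, 0.36 kg +-20 %, with the orange in it. Origin: centre of the underside of its foot plate (108 mm along x, 48 mm along y, 6 mm thick); bowl underside 18 mm, inner floor 22 mm, rim 40 mm above the origin. Floor flat to 25 mm radius, then rising gently. A 6.4 mm wire handle arches over it along its x axis. Half a turn about z gives the same dish
- orange_dish_handle (a point): Centre of the wooden grip on top of the orange dish's arch, 148 mm above the dish's origin: 62 mm long along the dish's x, 15 mm thick along its y, 20 mm high. Pinch it across the 15 mm. Axes as the dish's
- orange_base: Round wooden base of the orange dish, 146 mm across, 16 mm high, fixed. Origin: centre of its underside. A boss (24 mm wide, 6 mm high) stands in a 29 mm hole of the foot plate. Two steel claws, at +-44 to 66 mm along its x, 28 mm wide, tops 31 mm above the table, reach over the ends of the foot plate (3.5 mm play upward) while the dish's x axis is along the base's: locked
- orange_base_top (a point): Centre of the base's top, on the turning axis, where the foot plate rests. At the start the dish's x axis is -0.02 to +0.15 rad (anticlockwise +) from the base's x; two stop blocks allow turning from 0 anticlockwise to 1.57 rad (+-0.05). Beyond about 0.95 rad the foot plate is clear of the claws and the dish lifts straight up; it is clear of everything after 16 mm
- orange: The orange, 74 mm across, 64 mm high, 0.15 kg, loose in the middle of the orange dish; its top is about 86 mm above the dish's origin. Origin: under its stem axis at the foot; it moves if the orange rolls
- orange_center (a point): Centre of the orange. Its axes mean nothing
- underplate: Empty white round plate, 160 mm across, 15 mm high, fixed to the table. Origin: centre of its underside. It stands on the other side of the bun warmer than the orange dish: one at the left, one at the right, either way round
- warmer_handle (a point): Middle of the front face of the bun warmer's bar handle, 160 mm above the table: the foremost point, give or take 10 mm, of the warmer, a fixed box 340 mm wide (along y) and 226 mm high whose front is 36 mm behind the handle bar's front and is turned 6 degrees (right end nearer the robot). The bar is 170 mm long, 12 mm thick
- white_mug: White mug, 90 mm across, 96 mm high, at the back right beside the warmer. Origin: centre of its underside
- cereal_spoon: Steel spoon, 188 mm long, 16 mm high, lying on the table in front of the warmer. Origin: its middle

How it is judged (in metres and radians):
On the way, in this order (a step that is already met when the one before it is completed fails the run):
1. the orange dish, still seated on its base, is turned anticlockwise out of the claws (more than 69 degrees), level, the orange in its middle (angle between the x axis of orange_dish and the x axis of orange_base, either way round above 1.2 rad and z of orange_dish in the frame of orange_base below 0.021 m and angle between orange_dish's own z axis and vertical below 0.12 rad and horizontal distance between orange_center and orange_dish below 0.02 m), for 0.2 s.
2. the dish is lifted clear of the base, level, with the orange in its middle, held by the fingers (z of orange_dish in the frame of orange_base above 0.05 m and angle between orange_dish's own z axis and vertical below 0.15 rad and horizontal distance between orange_center and orange_dish below 0.02 m and contact force between the fingers and orange_dish above 1 N), for 0.2 s.
At the end, for the whole second after the job is handed in: The dish is in the gripper, at rest and level within 6 degrees, its foot 70 to 170 mm above the table and within 45 mm (sideways) of the underplate's middle, touching neither underplate nor base; the orange lies in it within 20 mm of its middle; mug and spoon are within 30 mm of where they were (horizontal distance between orange_dish and underplate below 0.045 m and height (world z) of orange_dish between 0.07 and 0.17 m and angle between orange_dish's own z axis and vertical below 0.1 rad and horizontal distance between orange_center and orange_dish below 0.02 m and z of orange_center in the frame of orange_dish between 0.045 and 0.065 m and contact force between the fingers and orange_dish above 1 N and contact force between orange_dish and underplate below 0.1 N and contact force between orange_dish and orange_base below 0.1 N and linear speed of orange_dish below 0.03 m/s and distance of each of white_mug, cereal_spoon from where it was at the start of the episode below 0.03 m); the arm keeps its last pose, push and grip.
It fails at once if the orange rolls more than 30 mm from the middle of its dish (horizontal distance between orange_center and orange_dish above 0.03 m).
It fails at once if the orange dish is tipped more than 14 degrees (angle between orange_dish's own z axis and vertical above 0.25 rad).
It fails at once if the gripper takes hold of the orange (contact force between the fingers and orange above 1 N).
It fails at once if the mug or the spoon is pushed away (distance of any of white_mug, cereal_spoon from where it was at the start of the episode above 0.03 m).
It also fails if it takes over 54 s, if anything falls off the work surface, if the arm or the gripper's body presses on something with over 40 N, if the wrist force passes 120 N, or if a joint passes its speed limit or range.

## Working session

There is one attempt and no reset: what is moved stays moved. The work goes in short steps, Python scripts to look and compute and a shell command to move; the robot and the scene stay as the last step left them, time stands still between calls to the robot, and variables do not carry over. Pictures are saved under pics/ and viewed, about 8 in all and at most 12, crops included, and the job is handed in when it is done.

```bash
ls; mkdir -p pics; cat > h.py <<'E'
from rig import *
import numpy as np, cv2
def ray(p,uv):
    K=np.array(p["camera_matrix"]);R=np.array(p["R"]);t=np.array(p["t"])
    d=np.array([(uv[0]-K[0,2])/K[0,0],(uv[1]-K[1,2])/K[1,1]])
    s=d.copy()
    for _ in range(20): s=d/(1+p["k1"]*(s@s))
    return -R.T@t, R.T@np.array([s[0],s[1],1.])
def onz(p,uv,z):
    c,d=ray(p,uv); return c+d*(z-c[2])/d[2]
def proj(p,X):
    K=np.array(p["camera_matrix"]);x=np.array(p["R"])@np.array(X)+np.array(p["t"])
    s=x[:2]/x[2]; s=s*(1+p["k1"]*(s@s)); return K[:2,:2]@s+K[:2,2]
E
python3 - <<'E'
from h import *
s=get_state();print({k:np.round(v,3).tolist() for k,v in s.items()})
for n in ["scene","top"]:
    p=get_image(n);cv2.imwrite(f"pics/{n}0.png",p["frame"][:,:,::-1]);print(n,np.round(-np.array(p["R"]).T@p["t"],3))
    for q in ["orange_dish","orange_dish_handle","orange_base","orange","underplate","warmer_handle","white_mug","cereal_spoon"]:
        for r in silhouettes(p,q)[:2]:
            m=r["mask"];ys,xs=np.nonzero(m);c=(xs.mean(),ys.mean())
            print(q,round(r["score"],2),np.round(r["rect"]).tolist(),np.round(c,1),len(xs),np.round(onz(p,c,0.015),3)[:2])
E
```

```text
pics
{'t': 0.0, 'joint_pos': [-61.96, 22.091, 0.38, -0.027, -68.412, -14.817], 'qd': [-0.052, 0.003, -0.007, -0.042, 0.004, 0.055], 'tau': [-0.001, -39.229, 18.84, 4.186, -0.005, 0.0], 'ee_pos': [0.143, -0.608, 0.22], 'eef_rot': [179.874, -0.008, -166.787], 'contact_force': [-0.025, 0.25, 0.388], 'wrist_torque': [-0.041, -0.012, 0.037], 'finger_gap': 0.085}
scene [-0.109 -0.642  0.99 ]
orange_dish 0.92 [294.0, 256.0, 344.0, 301.0] [316.  281.2] 1100 [ 0.531 -0.331]
orange_dish_handle 0.98 [293.0, 257.0, 340.0, 298.0] [315.4 281.3] 989 [ 0.53 -0.33]
orange_base 0.61 [295.0, 284.0, 343.0, 310.0] [318.3 300.5] 464 [ 0.483 -0.369]
orange 0.74 [311.0, 263.0, 340.0, 288.0] [324.9 274. ] 499 [ 0.567 -0.337]
underplate 0.63 [151.0, 200.0, 172.0, 206.0] [160.3 205.2] 95 [0.469 0.225]
white_mug 0.46 [334.0, 200.0, 357.0, 209.0] [346.5 204.7] 145 [ 0.843 -0.245]
cereal_spoon 0.73 [196.0, 230.0, 236.0, 267.0] [209.3 254.2] 218 [ 0.419 -0.038]
cereal_spoon 0.63 [292.0, 282.0, 341.0, 311.0] [318.2 300. ] 512 [ 0.485 -0.367]
top [ 0.519 -0.054  1.062]
orange_dish 0.56 [335.0, 188.0, 393.0, 250.0] [363.5 219.1] 2019 [ 0.535 -0.358]
orange_dish 0.28 [332.0, 123.0, 364.0, 171.0] [346.8 144.2] 1063 [ 0.744 -0.312]
orange_dish_handle 0.88 [333.0, 191.0, 390.0, 249.0] [363.8 219.1] 2058 [ 0.535 -0.359]
orange 0.87 [353.0, 205.0, 372.0, 232.0] [363.5 219. ] 410 [ 0.536 -0.358]
underplate 0.58 [120.0, 185.0, 181.0, 246.0] [149.2 215.6] 2521 [0.533 0.235]
white_mug 0.68 [334.0, 120.0, 365.0, 172.0] [346.9 144.1] 1075 [ 0.745 -0.312]
cereal_spoon 0.77 [236.0, 211.0, 254.0, 281.0] [246. 253.] 452 [ 0.437 -0.036]
```

```bash
python3 - <<'E'
import cv2
a=cv2.imread("pics/top0.png")[100:300,100:420]
cv2.imwrite("pics/top0c.png",cv2.resize(a,(800,500),interpolation=cv2.INTER_CUBIC))
a=cv2.imread("pics/scene0.png")[150:350,130:390]
cv2.imwrite("pics/scene0c.png",cv2.resize(a,(780,600),interpolation=cv2.INTER_CUBIC))
E
```

```text
(no output)
```

View pics/top0c.png

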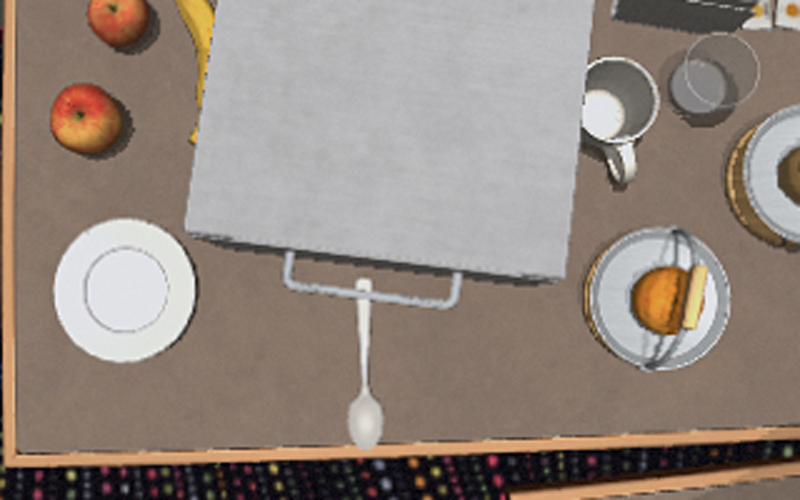

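View pics/scene0c.png

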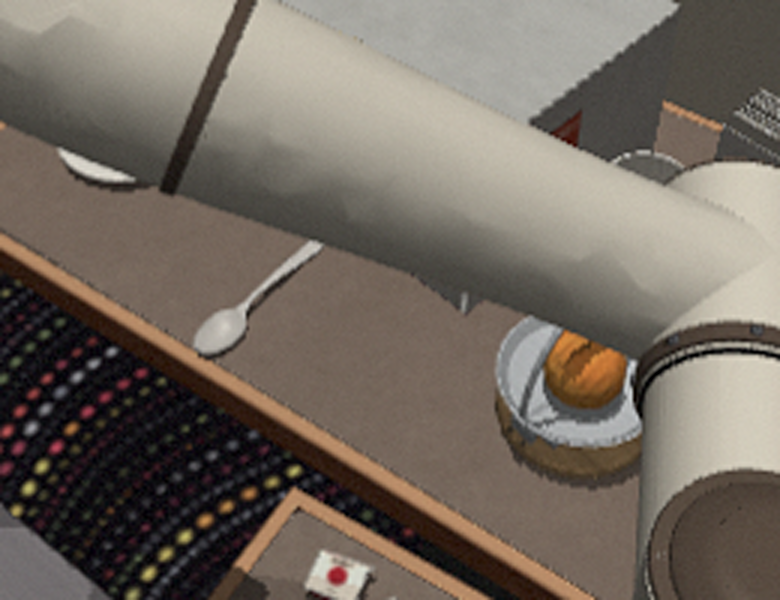

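The top view shows the dish at about (364,219), its wooden grip at about (378,219), the underplate at (149,216), the warmer bar at about (249,219) and the spoon in front of it. The scene view is largely blocked by the arm. Next I'll measure the grip and the warmer bar.

```bash
python3 - <<'E'
from h import *
try: print("oh",finger_overhang)
except Exception as e: print(e)
p=get_image("top");f=p["frame"].astype(int)
hsv=cv2.cvtColor(p["frame"],cv2.COLOR_RGB2HSV)
sub=np.zeros(hsv.shape[:2],bool);sub[198:240,366:388]=1
print(hsv[212:226:6,374:384:2].tolist())
m=sub&(hsv[...,0]>14)&(hsv[...,0]<32)&(hsv[...,1]>60)&(hsv[...,2]>170)
n,l,st,ce=cv2.connectedComponentsWithStats(m.astype(np.uint8))
i=1+st[1:,4].argmax();ys,xs=np.nonzero(l==i)
(c,wh,a)=r=cv2.minAreaRect(np.c_[xs,ys].astype(np.float32));print(r,len(xs))
W=np.array([onz(p,b,0.174)[:2] for b in cv2.boxPoints(r)]);print(np.round(W,4));print("grip",W.mean(0),onz(p,(xs.mean(),ys.mean()),.170))
P=np.array([onz(p,(x,y),.172)[:2] for x,y in zip(xs,ys)]);u=np.linalg.svd(P-P.mean(0))[2][0];print("axis",np.degrees(np.arctan2(u[1],u[0])))
for q in [(363.5,219)]:print("dish",onz(p,q,.05))
print("bar",[np.round(onz(p,q,.16),3).tolist() for q in [(100+287/2.5,100+289/2.5),(246,220),(100+455/2.5,100+306/2.5)]])
print("warmer corner",onz(p,(100+565/2.5,100+278/2.5),.226),onz(p,(100+187/2.5,100+233/2.5),.226),"spoon",onz(p,(245,212),.01),onz(p,(246,279),.01))
E
```

```text
oh 0.025
[[[16, 164, 115], [17, 118, 147], [22, 97, 226], [26, 90, 224], [15, 39, 205]], [[16, 115, 82], [17, 117, 223], [27, 90, 225], [20, 113, 226], [109, 12, 237]], [[17, 117, 190], [25, 92, 225], [30, 81, 224], [15, 157, 171], [113, 9, 234]]]
((378.23077392578125, 218.34616088867188), (6.471832275390625, 25.298980712890625), 11.309932708740234) 145
[[ 0.5074 -0.3336]
 [ 0.5658 -0.3458]
 [ 0.563  -0.361 ]
 [ 0.5047 -0.3488]]
grip [ 0.53520885 -0.34730825] [ 0.53467442 -0.34766891  0.17      ]
axis 168.13197954862864
dish [ 0.53502921 -0.34810079  0.05      ]
bar [[0.535, 0.038, 0.16], [0.526, -0.037, 0.16], [0.522, -0.122, 0.16]]
warmer corner [ 0.54796564 -0.21356906  0.226     ] [0.58104444 0.12099933 0.226     ] spoon [ 0.54897379 -0.03044183  0.01      ] [ 0.36603377 -0.03709523  0.01      ]
```

```bash
cat >> h.py <<'E'
from scipy.spatial.transform import Rotation as Ro
def go(x,y,z,yaw):
    s=get_state();R=Ro.from_euler('xyz',s["eef_rot"],degrees=True)
    d=R.inv().apply(np.array([x,y,z])-s["ee_pos"])*1000
    T=Ro.from_euler('xyz',[180,0,yaw],degrees=True)
    print("shift",np.round(d,1),"turn",np.round((R.inv()*T).as_rotvec(degrees=True),2))
E
python3 -c "
from h import *
go(.535,-.348,.26,-192)"
```

```text
shift [-441.2  163.8  -38.9] turn [ 0.   -0.   25.23]
```

```bash
python3 -m pendant '[{"tx":-50,"ty":19,"tz":-39,"wz":3,"jaw":0.3},{"tx":-110,"ty":41,"tz":-39,"wz":6,"jaw":0.3},{"tx":-170,"ty":63,"tz":-39,"wz":10,"jaw":0.3},{"tx":-230,"ty":85,"tz":-39,"wz":14,"jaw":0.3},{"tx":-285,"ty":106,"tz":-39,"wz":18,"jaw":0.3},{"tx":-340,"ty":126,"tz":-39,"wz":21,"jaw":0.3},{"tx":-395,"ty":147,"tz":-39,"wz":25.2,"jaw":0.3},{"tx":-441,"ty":164,"tz":-39,"wz":25.2,"jaw":0.3}]' 60
python3 - <<'E'
from h import *
s=get_state();print({k:np.round(v,3).tolist() for k,v in s.items()})
p=get_image("wrist");cv2.imwrite("pics/w1.png",p["frame"][:,:,::-1])
print(p["shot"] if "shot" in p else "",proj(p,[.535,-.348,.174]),proj(p,np.array(s["ee_pos"])-[0,0,.006]))
for q in ["orange_dish_handle","orange"]:
    for r in silhouettes(p,q)[:1]:print(q,r["score"],r["rect"])
go(.535,-.348,.17,-192)
E
```

```text
{'t': 0.95, 'joint_pos': [-61.96, 22.043, 0.454, 0.001, -68.412, -14.815], 'qd': [0.032, 0.001, 0.074, -0.049, -0.003, 0.082], 'tau': [0.0, -39.209, 18.862, 4.191, -0.0, 0.0], 'ee_pos': [0.143, -0.608, 0.221], 'eef_rot': [180.0, -0.001, -166.775], 'contact_force': [-0.365, -0.037, 0.331], 'wrist_torque': [-0.031, 0.002, 0.007], 'finger_gap': 0.086}
4 [384.14966677 537.51087743] [251.28886566 241.16777948]
shift [-441.2  163.8   51.1] turn [ 0.    0.   25.22]$[0]: bad value
```

View pics/w1.png

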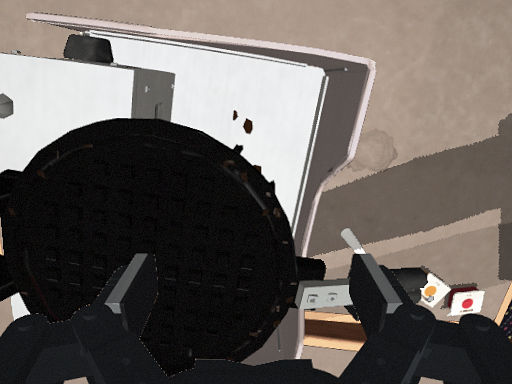

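The move was refused, probably because a row needs all seven keys. The picture is from the start pose, with a waffle iron below the tool. I'll resend with every key filled in.

```bash
python3 -m pendant '[{"wx":0,"wy":0,"wz":3,"tx":-50,"ty":19,"tz":-39,"jaw":0.3},{"wx":0,"wy":0,"wz":6,"tx":-110,"ty":41,"tz":-39,"jaw":0.3},{"wx":0,"wy":0,"wz":10,"tx":-170,"ty":63,"tz":-39,"jaw":0.3},{"wx":0,"wy":0,"wz":14,"tx":-230,"ty":85,"tz":-39,"jaw":0.3},{"wx":0,"wy":0,"wz":18,"tx":-285,"ty":106,"tz":-39,"jaw":0.3},{"wx":0,"wy":0,"wz":21,"tx":-340,"ty":126,"tz":-39,"jaw":0.3},{"wx":0,"wy":0,"wz":25.2,"tx":-395,"ty":147,"tz":-39,"jaw":0.3},{"wx":0,"wy":0,"wz":25.2,"tx":-441,"ty":164,"tz":-39,"jaw":0.3}]' 60
python3 - <<'E'
from h import *
s=get_state();print({k:np.round(v,3).tolist() for k,v in s.items()})
go(.535,-.348,.17,-192)
E
```

```text
t: 2.1
ee_pos: [0.5365, -0.3463, 0.2602]
eef_rot: [-180.0, 0.0, 168.1]
contact_force: [0.1, -1.2, 0.1]
finger_gap: 0.0555
{'t': 2.1, 'joint_pos': [-18.343, 22.108, 6.16, 0.003, -74.037, -83.591], 'qd': [29.171, 14.652, 21.952, 0.196, -7.407, -28.518], 'tau': [-1.04, -41.342, 18.659, 4.218, 0.055, 0.232], 'ee_pos': [0.537, -0.346, 0.26], 'eef_rot': [-179.996, 0.014, 168.067], 'contact_force': [0.114, -1.239, 0.111], 'wrist_torque': [-0.067, -0.001, -0.04], 'finger_gap': 0.055}
shift [ 1.2 -2.  90.2] turn [-0.    0.01  0.07]
```

```bash
python3 - <<'E'
from h import *
p=get_image("wrist");s=get_state();cv2.imwrite("pics/w2.png",p["frame"][:,:,::-1])
print(s["ee_pos"],proj(p,[.535,-.348,.174]))
for e in (-31,31):print(proj(p,[.535+e/1000*np.cos(np.radians(-12)),-.348+e/1000*np.sin(np.radians(-12)),.174]))
for q in ["orange_dish_handle","orange","orange_base"]:
    for r in silhouettes(p,q)[:1]:print(q,r["score"],r["rect"])
go(.535,-.348,.17,-192)
E
```

```text
[ 0.5407941  -0.34369565  0.2593312 ] [249.38432582 190.28803242]
[249.30518307 149.03990761]
[249.46674981 228.44773237]
orange_dish_handle 0.71 [182.6, 77.8, 320.0, 231.7]
orange 0.56 [213.6, 122.7, 284.8, 193.1]
shift [-0.  -0.9 89.6] turn [ 0.   -0.06  0.12]
```

View pics/w2.png

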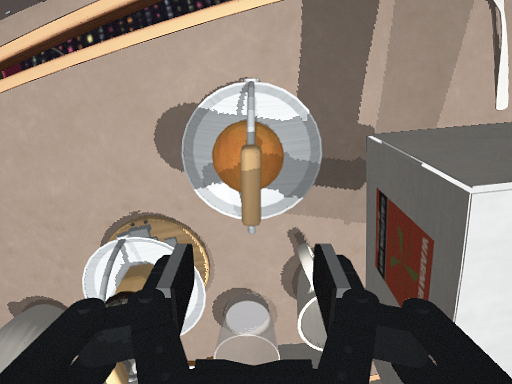

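The picture shows the grip from (251,146) to (251,226), aligned with the jaws and within about 2 mm of my estimate. The neighbouring dish is at the lower left and well clear, so I'll descend and settle.

```bash
python3 - <<'E'
from h import *
go(.534,-.347,.17,-192)
E
python3 -m pendant '[{"wx":0,"wy":0,"wz":0,"tx":0.5,"ty":0,"tz":20,"jaw":0.3},{"wx":0,"wy":0,"wz":0,"tx":0.5,"ty":0,"tz":40,"jaw":0.3},{"wx":0,"wy":0,"wz":0,"tx":0.5,"ty":0,"tz":60,"jaw":0.3},{"wx":0,"wy":0,"wz":0,"tx":0.5,"ty":0,"tz":78,"jaw":0.3},{"wx":0,"wy":0,"wz":0,"tx":0.5,"ty":0,"tz":88,"jaw":0.3},{"wx":0,"wy":0,"wz":0,"tx":0.5,"ty":0,"tz":90,"jaw":0.3},{"wx":0,"wy":0,"wz":0,"tx":0.5,"ty":0,"tz":90,"jaw":0.3},{"wx":0,"wy":0,"wz":0,"tx":0.5,"ty":0,"tz":90,"jaw":0.3}]'
python3 - <<'E'
from h import *
p=get_image("wrist");cv2.imwrite("pics/w3.png",p["frame"][:,:,::-1])
go(.534,-.347,.17,-192)
E
```

```text
shift [ 1.2 -0.1 89.6] turn [ 0.   -0.06  0.12]
t: 3.3
ee_pos: [0.5351, -0.3473, 0.1705]
eef_rot: [-180.0, 0.0, 168.1]
contact_force: [-0.6, -1.1, -0.2]
finger_gap: 0.0557
shift [1.1 0.  0.4] turn [-0.01  0.03  0.13]
```

View pics/w3.png

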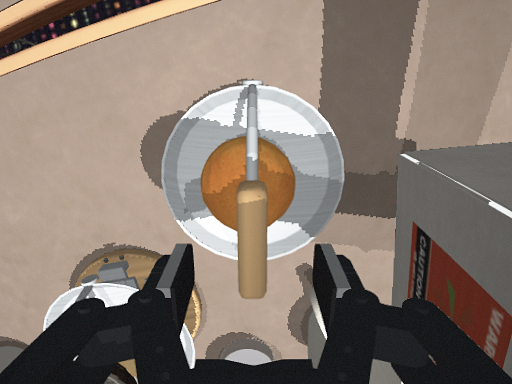

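The grip is centred between the fingers (column 253), so I'll close.

```bash
python3 -m pendant '[{"wx":0,"wy":0,"wz":0,"tx":1,"ty":0,"tz":0,"jaw":-0.3},{"wx":0,"wy":0,"wz":0,"tx":1,"ty":0,"tz":0,"jaw":-0.5},{"wx":0,"wy":0,"wz":0,"tx":1,"ty":0,"tz":0,"jaw":-0.7},{"wx":0,"wy":0,"wz":0,"tx":1,"ty":0,"tz":0,"jaw":-1},{"wx":0,"wy":0,"wz":0,"tx":1,"ty":0,"tz":0,"jaw":-1},{"wx":0,"wy":0,"wz":0,"tx":1,"ty":0,"tz":0,"jaw":-1},{"wx":0,"wy":0,"wz":0,"tx":1,"ty":0,"tz":0,"jaw":-1},{"wx":0,"wy":0,"wz":0,"tx":1,"ty":0,"tz":0,"jaw":-1}]' 70
python3 - <<'E'
from h import *
s=get_state();print(np.round(s["contact_force"],2),np.round(s["wrist_torque"],2),s["eef_rot"])
p=get_image("wrist");cv2.imwrite("pics/w4.png",p["frame"][:,:,::-1])
E
```

```text
t: 4.35
ee_pos: [0.534, -0.347, 0.1704]
eef_rot: [-180.0, 0.0, 168.1]
contact_force: [-1.2, 0.4, -0.3]
finger_gap: 0.0003
[-1.21  0.43 -0.26] [-0.02 -0.04  0.05] [-1.79987286e+02  2.08831491e-02  1.68128920e+02]
```

View pics/w4.png

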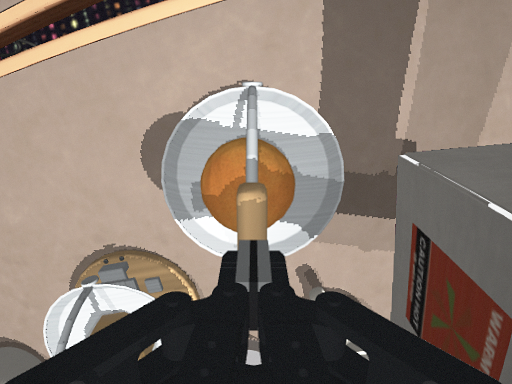

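```bash
python3 - <<'E'
from h import *
p=get_image("wrist");s=get_state();e=np.array(s["ee_pos"]);print(e,s["finger_gap"])
R=Ro.from_euler('xyz',s["eef_rot"],degrees=True).as_matrix()
for z in (-.02,0,.006,.025): print("tcp+z",z,np.round([proj(p,e+R@[dx,0,z]) for dx in(-.011,.011)],1).tolist())
a=np.radians(-12);u=np.array([np.cos(a),np.sin(a),0])
for z in (.135,.145,.154,.164,.174): print("grip z",z,np.round([proj(p,np.array([.534,-.347,z])+k*.031*u) for k in(-1,1)],1).tolist())
c=cv2.resize(p["frame"][170:384,170:340,::-1],None,fx=2.8,fy=2.8,interpolation=cv2.INTER_CUBIC)
t=get_image("top");d=cv2.resize(t["frame"][180:270,330:400,::-1],None,fx=4,fy=6.6)[:c.shape[0]]
d=cv2.resize(d,(300,c.shape[0]));cv2.imwrite("pics/c5.png",np.hstack([c,d]))
E
```

```text
[ 0.5340696  -0.34700783  0.17042516] 0.00018956371808258728
tcp+z -0.02 [[251.4, 289.2], [251.3, 246.7]]
tcp+z 0 [[251.6, 266.3], [251.5, 227.4]]
tcp+z 0.006 [[251.6, 260.4], [251.6, 222.4]]
tcp+z 0.025 [[251.8, 243.7], [251.7, 208.6]]
grip z 0.135 [[251.9, 169.1], [251.8, 264.1]]
grip z 0.145 [[251.8, 173.9], [251.7, 272.8]]
grip z 0.154 [[251.8, 178.7], [251.6, 281.2]]
grip z 0.164 [[251.7, 184.5], [251.6, 291.4]]
grip z 0.174 [[251.6, 191.1], [251.5, 302.7]]
```

View pics/c5.png

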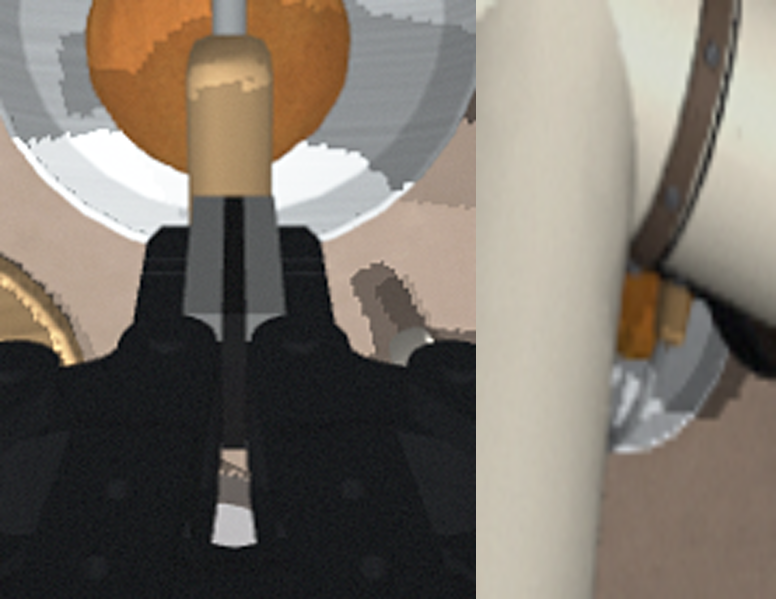

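The jaws shut on nothing. In the picture the fingertips end at row 240 and hide the wooden grip. By scale that puts them about 35 mm behind the stated fingertip position, just above the grip. I'll reopen and go down 34 mm, which still clears the orange and the palm if I'm wrong about this.

```bash
python3 -m pendant '[{"wx":0,"wy":0,"wz":0,"tx":0,"ty":0,"tz":0,"jaw":0.3},{"wx":0,"wy":0,"wz":0,"tx":0,"ty":0,"tz":0,"jaw":0.3},{"wx":0,"wy":0,"wz":0,"tx":0,"ty":0,"tz":0,"jaw":0.3},{"wx":0,"wy":0,"wz":0,"tx":0,"ty":0,"tz":0,"jaw":0.3},{"wx":0,"wy":0,"wz":0,"tx":0,"ty":0,"tz":10,"jaw":0.3},{"wx":0,"wy":0,"wz":0,"tx":0,"ty":0,"tz":20,"jaw":0.3},{"wx":0,"wy":0,"wz":0,"tx":0,"ty":0,"tz":20,"jaw":0.3},{"wx":0,"wy":0,"wz":0,"tx":0,"ty":0,"tz":20,"jaw":0.3}]'
python3 - <<'E'
from h import *
s=get_state();print(np.round(s["contact_force"],2),s["finger_gap"])
p=get_image("wrist");cv2.imwrite("pics/w6.png",p["frame"][:,:,::-1])
a=np.radians(-12);u=np.array([np.cos(a),np.sin(a),0])
for z in (.154,.164,.174): print("grip z",z,np.round([proj(p,np.array([.534,-.347,z])+k*.031*u) for k in(-1,1)],1).tolist())
E
```

```text
t: 5.5
ee_pos: [0.5341, -0.3471, 0.1503]
eef_rot: [-180.0, 0.0, 168.1]
contact_force: [0.4, 0.6, 0.5]
finger_gap: 0.0555
[0.35 0.59 0.49] 0.05547989744590769
grip z 0.154 [[251.8, 191.0], [251.6, 302.7]]
grip z 0.164 [[251.7, 198.4], [251.5, 315.2]]
grip z 0.174 [[251.6, 206.8], [251.4, 329.0]]
```

View pics/w6.png

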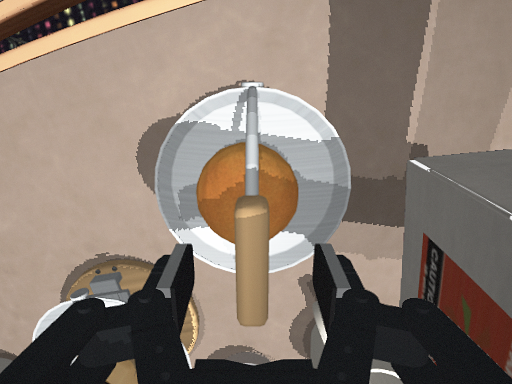

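The finger scale of 2.14 px/mm now equals the grip's, so the tips are level with the grip's top. I'll go down another 18 mm and close.

```bash
python3 -m pendant '[{"wx":0,"wy":0,"wz":0,"tx":0,"ty":0,"tz":10,"jaw":0.3},{"wx":0,"wy":0,"wz":0,"tx":0,"ty":0,"tz":18,"jaw":0.3},{"wx":0,"wy":0,"wz":0,"tx":0,"ty":0,"tz":18,"jaw":0.0},{"wx":0,"wy":0,"wz":0,"tx":0,"ty":0,"tz":18,"jaw":-0.4},{"wx":0,"wy":0,"wz":0,"tx":0,"ty":0,"tz":18,"jaw":-0.7},{"wx":0,"wy":0,"wz":0,"tx":0,"ty":0,"tz":18,"jaw":-1},{"wx":0,"wy":0,"wz":0,"tx":0,"ty":0,"tz":18,"jaw":-1},{"wx":0,"wy":0,"wz":0,"tx":0,"ty":0,"tz":18,"jaw":-1}]' 70
python3 - <<'E'
from h import *
s=get_state();print(np.round(s["contact_force"],2),np.round(s["wrist_torque"],2),s["finger_gap"])
p=get_image("wrist");cv2.imwrite("pics/w7.png",p["frame"][:,:,::-1])
E
```

```text
t: 6.55
ee_pos: [0.5345, -0.3474, 0.133]
eef_rot: [-180.0, 0.1, 168.1]
contact_force: [0.5, -1.0, 1.3]
finger_gap: 0.014
[ 0.5  -0.95  1.32] [-0.3   0.05 -0.04] 0.013981653779106897
```

View pics/w7.png

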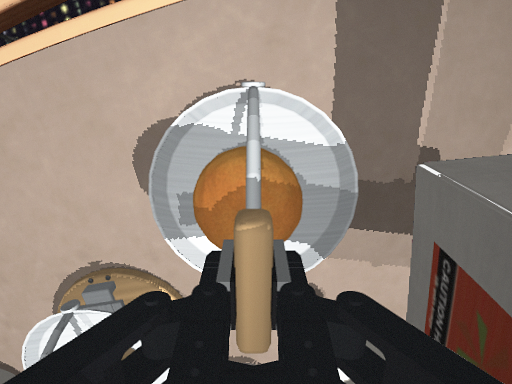

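The dish is gripped: the gap is 14 mm and the grip sits between the pads. Now I'll turn it anticlockwise, wz negative because the tool points down.

```bash
python3 -m pendant '[{"wx":0,"wy":0,"wz":-2,"tx":0,"ty":0,"tz":0,"jaw":-1},{"wx":0,"wy":0,"wz":-6,"tx":0,"ty":0,"tz":0,"jaw":-1},{"wx":0,"wy":0,"wz":-11,"tx":0,"ty":0,"tz":0,"jaw":-1},{"wx":0,"wy":0,"wz":-16,"tx":0,"ty":0,"tz":0,"jaw":-1},{"wx":0,"wy":0,"wz":-21,"tx":0,"ty":0,"tz":0,"jaw":-1},{"wx":0,"wy":0,"wz":-25,"tx":0,"ty":0,"tz":0,"jaw":-1},{"wx":0,"wy":0,"wz":-28,"tx":0,"ty":0,"tz":0,"jaw":-1},{"wx":0,"wy":0,"wz":-30,"tx":0,"ty":0,"tz":0,"jaw":-1}]'
python3 - <<'E'
from h import *
s=get_state();print(np.round(s["contact_force"],2),np.round(s["wrist_torque"],2),s["finger_gap"])
p=get_image("wrist");cv2.imwrite("pics/w8.png",p["frame"][:,:,::-1])
for q in ["orange_dish","orange"]:
    for r in silhouettes(p,q)[:1]:
        print(q,r["score"],r["rect"])
go(.5345,-.3474,.133,-113)
E
```

```text
t: 7.6
ee_pos: [0.5345, -0.347, 0.133]
eef_rot: [-179.9, 0.1, -161.8]
contact_force: [1.2, 0.3, 2.4]
finger_gap: 0.0137
[1.19 0.31 2.41] [ 0.26 -0.08 -0.13] 0.01372057984693245
orange 0.64 [199.9, 148.4, 299.6, 248.1]
shift [ 0.2 -0.3 -0. ] turn [-9.000e-02  2.000e-02 -4.882e+01]
```

Forces are small. I'll continue to about 79° in total.

```bash
python3 -m pendant '[{"wx":0,"wy":0,"wz":-5,"tx":0,"ty":0,"tz":0,"jaw":-1},{"wx":0,"wy":0,"wz":-12,"tx":0,"ty":0,"tz":0,"jaw":-1},{"wx":0,"wy":0,"wz":-20,"tx":0,"ty":0,"tz":0,"jaw":-1},{"wx":0,"wy":0,"wz":-28,"tx":0,"ty":0,"tz":0,"jaw":-1},{"wx":0,"wy":0,"wz":-36,"tx":0,"ty":0,"tz":0,"jaw":-1},{"wx":0,"wy":0,"wz":-43,"tx":0,"ty":0,"tz":0,"jaw":-1},{"wx":0,"wy":0,"wz":-47,"tx":0,"ty":0,"tz":0,"jaw":-1},{"wx":0,"wy":0,"wz":-49,"tx":0,"ty":0,"tz":0,"jaw":-1}]'
python3 - <<'E'
from h import *
s=get_state();print(np.round(s["contact_force"],2),np.round(s["wrist_torque"],2),s["finger_gap"])
p=get_image("wrist");cv2.imwrite("pics/w9.png",p["frame"][:,:,::-1])
for q in ["orange_dish","orange","orange_base"]:
    for r in silhouettes(p,q)[:1]:
        print(q,r["score"],r["rect"])
E
```

```text
t: 8.75
ee_pos: [0.5344, -0.347, 0.133]
eef_rot: [-179.9, -0.0, -112.8]
contact_force: [-0.6, 1.4, 0.4]
finger_gap: 0.0144
[-0.64  1.43  0.35] [ 0.26  0.07 -0.1 ] 0.014402090076310558
orange_dish 0.74 [148.0, 82.5, 358.3, 354.8]
orange 0.55 [196.4, 146.9, 300.9, 246.9]
orange_base 0.65 [471.4, 358.5, 497.1, 372.4]
```

View pics/w9.png

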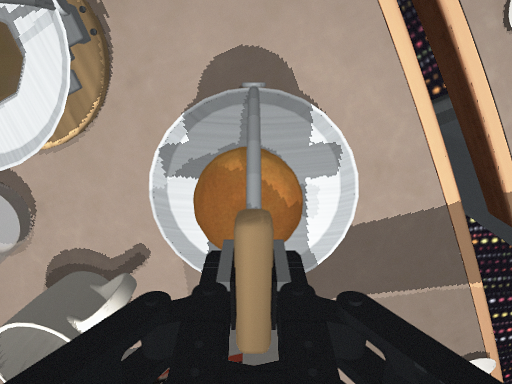

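The dish, orange and tool have turned together and the orange is centred at about (249,197). I'll dwell, then lift gently and check the force.

```bash
python3 -m pendant '[{"wx":0,"wy":0,"wz":0,"tx":0,"ty":0,"tz":0,"jaw":-1},{"wx":0,"wy":0,"wz":0,"tx":0,"ty":0,"tz":0,"jaw":-1},{"wx":0,"wy":0,"wz":0,"tx":0,"ty":0,"tz":0,"jaw":-1},{"wx":0,"wy":0,"wz":0,"tx":0,"ty":0,"tz":-1,"jaw":-1},{"wx":0,"wy":0,"wz":0,"tx":0,"ty":0,"tz":-3,"jaw":-1},{"wx":0,"wy":0,"wz":0,"tx":0,"ty":0,"tz":-6,"jaw":-1},{"wx":0,"wy":0,"wz":0,"tx":0,"ty":0,"tz":-9,"jaw":-1},{"wx":0,"wy":0,"wz":0,"tx":0,"ty":0,"tz":-12,"jaw":-1}]'
python3 -c "
from h import *
s=get_state();print(np.round(s['contact_force'],2),np.round(s['wrist_torque'],2),s['finger_gap'])"
```

```text
t: 9.95
ee_pos: [0.5343, -0.3469, 0.145]
eef_rot: [-180.0, -0.0, -112.8]
contact_force: [-0.2, 0.4, -5.5]
finger_gap: 0.0138
[-0.15  0.4  -5.51] [-0.01 -0.03  0.  ] 0.013756157548276929
```

The load is about 5.5 N, which is just the weight, so the dish is free. I'll lift the rest of the way.

```bash
python3 -m pendant '[{"wx":0,"wy":0,"wz":0,"tx":0,"ty":0,"tz":-4,"jaw":-1},{"wx":0,"wy":0,"wz":0,"tx":0,"ty":0,"tz":-14,"jaw":-1},{"wx":0,"wy":0,"wz":0,"tx":0,"ty":0,"tz":-28,"jaw":-1},{"wx":0,"wy":0,"wz":0,"tx":0,"ty":0,"tz":-44,"jaw":-1},{"wx":0,"wy":0,"wz":0,"tx":0,"ty":0,"tz":-60,"jaw":-1},{"wx":0,"wy":0,"wz":0,"tx":0,"ty":0,"tz":-74,"jaw":-1},{"wx":0,"wy":0,"wz":0,"tx":0,"ty":0,"tz":-83,"jaw":-1},{"wx":0,"wy":0,"wz":0,"tx":0,"ty":0,"tz":-87,"jaw":-1}]'
python3 - <<'E'
from h import *
s=get_state();print(np.round(s["contact_force"],2),np.round(s["wrist_torque"],2),s["finger_gap"],np.round(s["joint_pos"],1))
p=get_image("wrist")
for r in silhouettes(p,"orange")[:1]: print(r["score"],r["rect"])
R=Ro.from_euler('xyz',s["eef_rot"],degrees=True)
for a,b in [((.534,-.347),(.40,-.347)),((.40,-.347),(.40,.235)),((.40,.235),(.533,.235))]:
    print(a,b,np.round(R.inv().apply([b[0]-a[0],b[1]-a[1],0])*1000,1))
E
```

```text
t: 10.95
ee_pos: [0.5344, -0.3469, 0.2326]
eef_rot: [-179.9, -0.0, -112.8]
contact_force: [-0.5, -0.5, -6.0]
finger_gap: 0.0138
[-0.55 -0.47 -5.95] [ 0.03  0.03 -0.05] 0.01381807565444184 [-18.5  22.8   3.3   0.  -70.4  -4.4]
0.68 [195.4, 147.0, 300.5, 248.4]
(0.534, -0.347) (0.4, -0.347) [ 52.  123.5  -0.2]
(0.4, -0.347) (0.4, 0.235) [-5.364e+02  2.259e+02 -4.000e-01]
(0.4, 0.235) (0.533, 0.235) [ -51.6 -122.6    0.2]
```

```bash
cat > chk.py <<'E'
from h import *
s=get_state();print(np.round(s["ee_pos"],3),np.round(s["eef_rot"],1),np.round(s["contact_force"],1),round(s["finger_gap"],4))
p=get_image("wrist")
for q in ["orange","orange_dish"]:
    for r in silhouettes(p,q)[:1]: print(q,round(r["score"],2),r["rect"])
cv2.imwrite("pics/l%d.png"%int(s["t"]*100),p["frame"][:,:,::-1])
E
python3 -m pendant '[{"wx":0,"wy":0,"wz":0,"tx":1,"ty":2,"tz":0,"jaw":-1},{"wx":0,"wy":0,"wz":0,"tx":3.5,"ty":8,"tz":0,"jaw":-1},{"wx":0,"wy":0,"wz":0,"tx":8,"ty":19,"tz":0,"jaw":-1},{"wx":0,"wy":0,"wz":0,"tx":13,"ty":31,"tz":0,"jaw":-1},{"wx":0,"wy":0,"wz":0,"tx":18,"ty":43,"tz":0,"jaw":-1},{"wx":0,"wy":0,"wz":0,"tx":22.5,"ty":54,"tz":0,"jaw":-1},{"wx":0,"wy":0,"wz":0,"tx":25,"ty":60,"tz":0,"jaw":-1},{"wx":0,"wy":0,"wz":0,"tx":26,"ty":62,"tz":0,"jaw":-1}]'
python3 chk.py
```

```text
t: 12.05
ee_pos: [0.4667, -0.3469, 0.2324]
eef_rot: [-179.9, -0.0, -112.8]
contact_force: [0.6, 0.0, -4.8]
finger_gap: 0.0138
[ 0.467 -0.347  0.232] [-179.9   -0.  -112.8] [ 0.6  0.  -4.8] 0.0138
orange 0.68 [197.0, 144.8, 301.9, 248.4]
orange_dish 0.92 [148.8, 82.5, 357.7, 355.8]
```

```bash
python3 -m pendant '[{"wx":0,"wy":0,"wz":0,"tx":1,"ty":2,"tz":0,"jaw":-1},{"wx":0,"wy":0,"wz":0,"tx":3.5,"ty":8,"tz":0,"jaw":-1},{"wx":0,"wy":0,"wz":0,"tx":8,"ty":19,"tz":0,"jaw":-1},{"wx":0,"wy":0,"wz":0,"tx":13,"ty":31,"tz":0,"jaw":-1},{"wx":0,"wy":0,"wz":0,"tx":18,"ty":43,"tz":0,"jaw":-1},{"wx":0,"wy":0,"wz":0,"tx":22.5,"ty":54,"tz":0,"jaw":-1},{"wx":0,"wy":0,"wz":0,"tx":25,"ty":60,"tz":0,"jaw":-1},{"wx":0,"wy":0,"wz":0,"tx":26,"ty":62,"tz":0,"jaw":-1}]'
python3 chk.py
```

```text
t: 13.2
ee_pos: [0.3997, -0.3469, 0.2323]
eef_rot: [-179.9, -0.0, -112.9]
contact_force: [0.2, 0.7, -5.3]
finger_gap: 0.0138
[ 0.4   -0.347  0.232] [-179.9   -0.  -112.9] [ 0.2  0.7 -5.3] 0.0138
orange 0.62 [194.7, 149.1, 301.4, 246.1]
orange_dish 0.58 [146.8, 82.3, 358.9, 353.3]
```

The orange is steady, so I'll carry along y at x = 0.40, past the front of the warmer.

```bash
python3 -m pendant '[{"wx":0,"wy":0,"wz":0,"tx":-3,"ty":1.2,"tz":0,"jaw":-1},{"wx":0,"wy":0,"wz":0,"tx":-12,"ty":5,"tz":0,"jaw":-1},{"wx":0,"wy":0,"wz":0,"tx":-27,"ty":11.3,"tz":0,"jaw":-1},{"wx":0,"wy":0,"wz":0,"tx":-45,"ty":18.8,"tz":0,"jaw":-1},{"wx":0,"wy":0,"wz":0,"tx":-62,"ty":26.3,"tz":0,"jaw":-1},{"wx":0,"wy":0,"wz":0,"tx":-78,"ty":32.7,"tz":0,"jaw":-1},{"wx":0,"wy":0,"wz":0,"tx":-87,"ty":36.5,"tz":0,"jaw":-1},{"wx":0,"wy":0,"wz":0,"tx":-89.5,"ty":37.6,"tz":0,"jaw":-1}]'
python3 chk.py
```

```text
t: 14.35
ee_pos: [0.4005, -0.2491, 0.2322]
eef_rot: [-179.9, -0.0, -112.8]
contact_force: [0.2, 0.7, -4.9]
finger_gap: 0.0136
[ 0.401 -0.249  0.232] [-179.9   -0.  -112.8] [ 0.2  0.7 -4.9] 0.0136
orange 0.68 [196.1, 145.6, 301.3, 247.2]
orange_dish 0.6 [145.4, 85.1, 357.6, 352.8]
```

```bash
python3 -m pendant '[{"wx":0,"wy":0,"wz":0,"tx":-3,"ty":1.2,"tz":0,"jaw":-1},{"wx":0,"wy":0,"wz":0,"tx":-12,"ty":5,"tz":0,"jaw":-1},{"wx":0,"wy":0,"wz":0,"tx":-27,"ty":11.3,"tz":0,"jaw":-1},{"wx":0,"wy":0,"wz":0,"tx":-45,"ty":18.8,"tz":0,"jaw":-1},{"wx":0,"wy":0,"wz":0,"tx":-62,"ty":26.3,"tz":0,"jaw":-1},{"wx":0,"wy":0,"wz":0,"tx":-78,"ty":32.7,"tz":0,"jaw":-1},{"wx":0,"wy":0,"wz":0,"tx":-87,"ty":36.5,"tz":0,"jaw":-1},{"wx":0,"wy":0,"wz":0,"tx":-89.5,"ty":37.6,"tz":0,"jaw":-1}]'
python3 chk.py
```

```text
t: 15.5
ee_pos: [0.4006, -0.1521, 0.2321]
eef_rot: [-179.9, -0.0, -112.8]
contact_force: [0.2, -0.3, -4.7]
finger_gap: 0.0134
[ 0.401 -0.152  0.232] [-179.9   -0.  -112.8] [ 0.2 -0.3 -4.7] 0.0134
orange 0.9 [198.5, 144.1, 302.3, 249.5]
orange_dish 0.71 [148.0, 81.5, 358.6, 354.1]
```

```bash
python3 -m pendant '[{"wx":0,"wy":0,"wz":0,"tx":-3,"ty":1.2,"tz":0,"jaw":-1},{"wx":0,"wy":0,"wz":0,"tx":-12,"ty":5,"tz":0,"jaw":-1},{"wx":0,"wy":0,"wz":0,"tx":-27,"ty":11.3,"tz":0,"jaw":-1},{"wx":0,"wy":0,"wz":0,"tx":-45,"ty":18.8,"tz":0,"jaw":-1},{"wx":0,"wy":0,"wz":0,"tx":-62,"ty":26.3,"tz":0,"jaw":-1},{"wx":0,"wy":0,"wz":0,"tx":-78,"ty":32.7,"tz":0,"jaw":-1},{"wx":0,"wy":0,"wz":0,"tx":-87,"ty":36.5,"tz":0,"jaw":-1},{"wx":0,"wy":0,"wz":0,"tx":-89.5,"ty":37.6,"tz":0,"jaw":-1}]'
python3 chk.py
```

```text
t: 16.65
ee_pos: [0.4007, -0.0553, 0.2319]
eef_rot: [-179.9, -0.0, -112.8]
contact_force: [0.3, -1.0, -6.1]
finger_gap: 0.0143
[ 0.401 -0.055  0.232] [-179.9   -0.  -112.8] [ 0.3 -1.  -6.1] 0.0143
orange 0.69 [196.2, 147.6, 303.5, 250.3]
orange_dish 0.67 [149.2, 82.0, 356.5, 354.8]
```

```bash
python3 -m pendant '[{"wx":0,"wy":0,"wz":0,"tx":-3,"ty":1.2,"tz":0,"jaw":-1},{"wx":0,"wy":0,"wz":0,"tx":-12,"ty":5,"tz":0,"jaw":-1},{"wx":0,"wy":0,"wz":0,"tx":-27,"ty":11.3,"tz":0,"jaw":-1},{"wx":0,"wy":0,"wz":0,"tx":-45,"ty":18.8,"tz":0,"jaw":-1},{"wx":0,"wy":0,"wz":0,"tx":-62,"ty":26.3,"tz":0,"jaw":-1},{"wx":0,"wy":0,"wz":0,"tx":-78,"ty":32.7,"tz":0,"jaw":-1},{"wx":0,"wy":0,"wz":0,"tx":-87,"ty":36.5,"tz":0,"jaw":-1},{"wx":0,"wy":0,"wz":0,"tx":-89.5,"ty":37.6,"tz":0,"jaw":-1}]'
python3 chk.py
```

```text
t: 17.8
ee_pos: [0.4007, 0.0416, 0.2317]
eef_rot: [-179.9, -0.1, -112.8]
contact_force: [-0.3, -0.1, -5.6]
finger_gap: 0.0138
[0.401 0.042 0.232] [-1.799e+02 -1.000e-01 -1.128e+02] [-0.3 -0.1 -5.6] 0.0138
orange 0.68 [195.4, 147.6, 305.0, 247.8]
orange_dish 0.6 [147.0, 83.9, 359.2, 353.6]
```

```bash
python3 -m pendant '[{"wx":0,"wy":0,"wz":0,"tx":-3,"ty":1.2,"tz":0,"jaw":-1},{"wx":0,"wy":0,"wz":0,"tx":-12,"ty":5,"tz":0,"jaw":-1},{"wx":0,"wy":0,"wz":0,"tx":-27,"ty":11.3,"tz":0,"jaw":-1},{"wx":0,"wy":0,"wz":0,"tx":-45,"ty":18.8,"tz":0,"jaw":-1},{"wx":0,"wy":0,"wz":0,"tx":-62,"ty":26.3,"tz":0,"jaw":-1},{"wx":0,"wy":0,"wz":0,"tx":-78,"ty":32.7,"tz":0,"jaw":-1},{"wx":0,"wy":0,"wz":0,"tx":-87,"ty":36.5,"tz":0,"jaw":-1},{"wx":0,"wy":0,"wz":0,"tx":-89.5,"ty":37.6,"tz":0,"jaw":-1}]'
python3 chk.py
```

```text
t: 18.95
ee_pos: [0.4007, 0.1386, 0.2314]
eef_rot: [-179.9, -0.1, -112.8]
contact_force: [0.5, -0.4, -4.9]
finger_gap: 0.0142
[0.401 0.139 0.231] [-1.799e+02 -1.000e-01 -1.128e+02] [ 0.5 -0.4 -4.9] 0.0142
orange 0.65 [147.9, 81.6, 356.9, 353.1]
orange_dish 0.94 [145.5, 82.5, 357.6, 353.4]
```

```bash
python3 -m pendant '[{"wx":0,"wy":0,"wz":0,"tx":-3,"ty":1.2,"tz":0,"jaw":-1},{"wx":0,"wy":0,"wz":0,"tx":-12,"ty":5,"tz":0,"jaw":-1},{"wx":0,"wy":0,"wz":0,"tx":-27,"ty":11.3,"tz":0,"jaw":-1},{"wx":0,"wy":0,"wz":0,"tx":-45,"ty":18.8,"tz":0,"jaw":-1},{"wx":0,"wy":0,"wz":0,"tx":-62,"ty":26.3,"tz":0,"jaw":-1},{"wx":0,"wy":0,"wz":0,"tx":-78,"ty":32.7,"tz":0,"jaw":-1},{"wx":0,"wy":0,"wz":0,"tx":-87,"ty":36.5,"tz":0,"jaw":-1},{"wx":0,"wy":0,"wz":0,"tx":-89.5,"ty":37.6,"tz":0,"jaw":-1}]'
python3 chk.py; python3 -c "
from h import *
go(.533,.235,.232,-112.8)"
```

```text
t: 20.1
ee_pos: [0.4006, 0.2354, 0.231]
eef_rot: [-179.9, -0.1, -112.8]
contact_force: [-0.4, 0.0, -5.1]
finger_gap: 0.0142
[0.401 0.235 0.231] [-1.799e+02 -1.000e-01 -1.128e+02] [-0.4  0.  -5.1] 0.0142
orange 0.94 [193.0, 147.9, 302.9, 244.5]
orange_dish 0.71 [146.2, 83.5, 357.8, 355.0]
shift [ -51.9 -121.9   -0.8] turn [-0.09 -0.13 -0.05]
```

```bash
python3 -m pendant '[{"wx":0,"wy":0,"wz":0,"tx":-1,"ty":-2,"tz":0,"jaw":-1},{"wx":0,"wy":0,"wz":0,"tx":-3.5,"ty":-8,"tz":0,"jaw":-1},{"wx":0,"wy":0,"wz":0,"tx":-8,"ty":-19,"tz":0,"jaw":-1},{"wx":0,"wy":0,"wz":0,"tx":-13,"ty":-31,"tz":0,"jaw":-1},{"wx":0,"wy":0,"wz":0,"tx":-18,"ty":-43,"tz":0,"jaw":-1},{"wx":0,"wy":0,"wz":0,"tx":-22.5,"ty":-53,"tz":0,"jaw":-1},{"wx":0,"wy":0,"wz":0,"tx":-25,"ty":-59,"tz":0,"jaw":-1},{"wx":0,"wy":0,"wz":0,"tx":-26,"ty":-61,"tz":0,"jaw":-1}]'
python3 chk.py
```

```text
t: 21.25
ee_pos: [0.4671, 0.2347, 0.2309]
eef_rot: [-179.9, -0.2, -112.9]
contact_force: [0.5, -0.1, -5.1]
finger_gap: 0.0139
[0.467 0.235 0.231] [-179.9   -0.2 -112.9] [ 0.5 -0.1 -5.1] 0.0139
orange 0.81 [195.6, 147.5, 302.7, 246.7]
```

```bash
python3 -m pendant '[{"wx":0,"wy":0,"wz":0,"tx":-1,"ty":-2,"tz":0,"jaw":-1},{"wx":0,"wy":0,"wz":0,"tx":-3.5,"ty":-8,"tz":0,"jaw":-1},{"wx":0,"wy":0,"wz":0,"tx":-8,"ty":-19,"tz":0,"jaw":-1},{"wx":0,"wy":0,"wz":0,"tx":-13,"ty":-31,"tz":0,"jaw":-1},{"wx":0,"wy":0,"wz":0,"tx":-18,"ty":-43,"tz":0,"jaw":-1},{"wx":0,"wy":0,"wz":0,"tx":-22.5,"ty":-53,"tz":0,"jaw":-1},{"wx":0,"wy":0,"wz":0,"tx":-25,"ty":-59,"tz":0,"jaw":-1},{"wx":0,"wy":0,"wz":0,"tx":-26,"ty":-61,"tz":0,"jaw":-1}]'
python3 -m pendant '[{"wx":0,"wy":0,"wz":0,"tx":0,"ty":0,"tz":0,"jaw":-1},{"wx":0,"wy":0,"wz":0,"tx":0,"ty":0,"tz":0,"jaw":-1},{"wx":0,"wy":0,"wz":0,"tx":0,"ty":0,"tz":0,"jaw":-1},{"wx":0,"wy":0,"wz":0,"tx":0,"ty":0,"tz":0,"jaw":-1},{"wx":0,"wy":0,"wz":0,"tx":0,"ty":0,"tz":0,"jaw":-1},{"wx":0,"wy":0,"wz":0,"tx":0,"ty":0,"tz":0,"jaw":-1},{"wx":0,"wy":0,"wz":0,"tx":0,"ty":0,"tz":0,"jaw":-1},{"wx":0,"wy":0,"wz":0,"tx":0,"ty":0,"tz":0,"jaw":-1}]'
python3 chk.py; python3 - <<'E'
from h import *
p=get_image("top");w=get_image("wrist")
for q in ["cereal_spoon","white_mug","underplate","orange_dish"]:
    for r in silhouettes(p,q)[:1]: print(q,round(r["score"],2),np.round(r["rect"]))
cv2.imwrite("pics/fin.png",np.hstack([cv2.resize(w["frame"],(400,300)),cv2.resize(p["frame"],(400,300))])[:,:,::-1])
E
```

```text
t: 22.4
ee_pos: [0.5332, 0.2349, 0.2308]
eef_rot: [-179.9, -0.2, -112.9]
contact_force: [-0.6, 0.7, -6.2]
finger_gap: 0.0135
t: 23.4
ee_pos: [0.5333, 0.2349, 0.2308]
eef_rot: [-179.9, -0.2, -112.9]
contact_force: [0.6, 0.7, -5.8]
finger_gap: 0.014
[0.533 0.235 0.231] [-179.9   -0.2 -112.9] [ 0.6  0.7 -5.8] 0.014
orange 0.6 [198.0, 146.1, 301.3, 246.0]
orange_dish 0.7 [147.4, 85.4, 358.3, 354.7]
cereal_spoon 0.83 [240. 210. 255. 282.]
white_mug 0.63 [331. 124. 364. 172.]
underplate 0.63 [143. 186. 180. 247.]
orange_dish 0.84 [109. 182. 165. 247.]
```

View pics/fin.png

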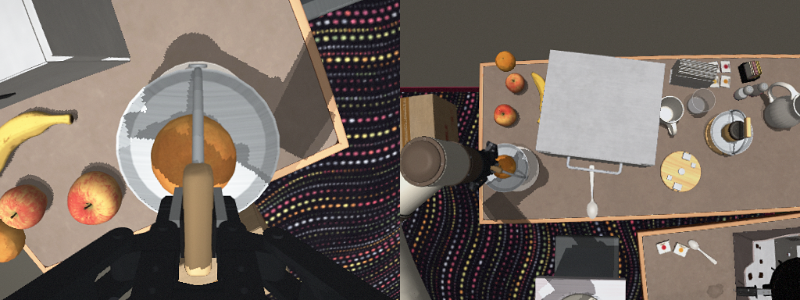

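The dish is held level over the underplate with the orange centred. The base is empty, and the spoon and mug are unmoved. I'm handing in.

```bash
python3 -c "
from rig import *
print(close_job())"
```

```text
the job is handed in; nothing more can be done
None
```

The job is handed in, at about 24 s of the 54 allowed. I gripped the dish by its wooden grip, turned it about 79° anticlockwise and lifted it straight up. I then carried it level past the warmer at x = 0.40 and am holding it over the underplate.

**Last checks:**
- **Position:** the tool is at (0.533, 0.235), against a measured underplate centre of (0.533, 0.235). From the lift height, the dish's foot is about 11 cm above the table.
- **Level and grip:** the tool is tilted by less than 0.3°, the finger gap is 14 mm, and the load of about 5.8 N is just the dish and orange.
- **Orange:** it stayed in the middle of the dish in every wrist view.
- **Spoon and mug:** unmoved in the top view, within a few pixels.

**What failed or disagreed:**
- **Refused move:** the first move command was rejected because its rows lacked some keys; nothing moved.
- **Missed grasp:** the first grasp at the stated fingertip length closed on nothing, just above the grip. The wrist picture put the real fingertips about 35 mm farther back than stated, so I reopened, went 37 mm lower and got hold of it.
- **Bad detection:** one network report for the orange, during the carry, was clearly the dish outline; the next views were normal.

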